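Take the screen cartridge out of the sample mill for cleaning

ROBOT

A 6-joint arm with a two-finger parallel gripper is mounted at the origin on the work surface. World frame = base frame: x ahead of the robot, y to its left, z up, the work surface at z = 0. Lengths are in mm, angles in rad, forces in N, time in s.
With the tool pointing down it reaches from about 400 to 825 mm from the base axis. Payload 7 kg.
Tool frame: the origin (TCP) lies midway between the tips of the shut fingers; the grasp point (between the pads) lies 19 mm behind it; z points along the fingers, y is the line along which they close (so a half turn about z gives the same grasp; the last joint's range is limited). The gripper opens to 88 mm and grips with 3 to 60 N. Pads are 19 mm wide; open, the fingers measure 130 mm over their backs; the gripper's body (78 mm by 193 mm) begins 47 mm behind the grasp point.
Start: joints at [1.552, 0.359, 0.012, 0, -1.224, -0.288], TCP at [203.865, 643.455, 226.561] pointing down, gripper open.
Joint ranges: [-3.07, 3.07], [-1.43, 2.12], [-1.02, 1.25], [-3.03, 1.67], [-3.05, -0], [-3.03, 3.03]. Speed limits (rad/s): [2.39, 2.39, 3.01, 3.14, 3.14, 3.14].

INTERFACE

Orientations are given as [roll, pitch, yaw] about the fixed x, y, z axes, in that order (R = Rz(yaw) Ry(pitch) Rx(roll)).
In Python, from workcell import bot, camera, ticket gives the robot as it stands.
- The arm moves only by the tool send_rows, never from a script. Its argument "motion" is a list of rows, each a list of 3 entries, a list of its own where there are three numbers: the turn, a rotation vector about the world's x, y, z in rad, then the shift along the world's x, y, z in cm, then the closure, from 0 (fully open) to 1 (shut). A call has 1 to 10 rows; each row is the pose to reach, as a shift and turn from the pose commanded when the call began; what a row does not reach only later rows make up. A row lasts 1/8 s, in which the tool goes at most 62.5 mm and 10.7 degrees, less where a joint would pass 70% of its speed; a pose out of reach is approached as far as the arm can. A call with a gripper value outside its range is refused whole. The fingers move at their own pace and stop on an object; the grip force is fixed at half the most. Time passes only in rows, so rows that repeat a pose let the fingers close. It gives the time, the measured TCP pose, the force, the opening and the grip force at its end, in the units of the state.
- bot.sense(): the state, without advancing time (a new reading comes with each control period).
- camera(name): name is "scene" or "top" or "wrist"; returns a dict with "image" (400x640x3 uint8, red, green, blue), "intrinsics" (3x3 intrinsics, pixels), "k1" (the pictures are not rectified: a ray, as slopes to the right and down, at radius r is drawn at 1 + k1 r^2 times it, then the intrinsics apply), "cam_to_world" (4x4, takes a point from camera to world coordinates). Camera axes: x right, y down, z forward; pixel columns grow to the right and rows downward; lengths in mm; the calibration is good to about 2 mm. A picture is of the moment at which its call begins. There is no depth.
- ticket.hand_in(): hands the job in; it is judged then, once.
The state is a dict: "time_s": time; "joint_pos": joint angles; "joint_velocities": joint speeds; "tau": joint torques, N m; "position": TCP position; "ee_rot": TCP orientation; "ft_force": force on the tool from outside, world axes, zero at the start; "torque": the same for the moment, N m; "opening": finger opening in mm; "grasp_force": force on a finger pad.
Only numpy, scipy, OpenCV 4.12 (cv2) and the standard library are available. Lean on these libraries where they do the work, as an engineer would, in place of code of your own. Each camera call takes 0.05 s, during which the arm holds its last target. There are 200 camera calls.

TASK

The screen cartridge of the sample mill is due for cleaning. Slide the mill's shutter fully open, push the cartridge in until it springs out, pull it out and stand it gently on its foot in the shallow steel tray, then slide the shutter fully shut again. Do not drop the cartridge, and leave the other things on the bench where they stand.

Things in the scene. Friction and masses are not known exactly. Their poses are not given: they have to be found in the camera images.
- bay (a point): Mouth centre of the cartridge bay, in the leaning white face of the fixed sample mill (blue motor behind). Axes: z straight out of the face, 32 deg (0.56 rad) from vertical towards the robot; x up the slope; y along the face, to the left seen from the robot. The cartridge travels along z. The face reaches 60 mm to -y, 160 mm to +y, 62 mm either way in x.
- carry_handle (a point): Middle of the mill's steel carry handle, a bar 12 mm thick and 224 mm long, level, parallel to the bay's y, joined to the mill's sides. It lies 125 mm above the bay and 20 mm beyond it as seen from the robot, so a tool pointing straight down at the bay or shutter hits it: come in along the bay's -z.
- shutter (a joint): Shutter over the bay: 0 m = fully shut, 0.100 m = fully open. It slides along the bay's +y to open, rubs with about 1.5 N and stays where it is left. It starts shut or up to 20 mm ajar.
- shutter_plate (a point): Centre of the outer side of the steel shutter plate, 54 mm (y) x 68 mm (x) x 3 mm, 15 mm out of the face; axes as the bay's. It runs on two rails along y, 6 mm wide and 16 mm high, at x = -36 and +36 mm in the bay's axes.
- shutter_grip (a point): Centre of the shutter's black grip rib: 12 mm thick (y, the way it slides) x 30 mm (x) x 25 mm high (z), axes as the bay's. It lies 27.5 mm out of the face (rib from 15 to 40 mm out) and, when shut, 10 mm to +y of the bay centre.
- ejector (a joint): Hidden spring ejector under the cartridge, along the bay's z: 0 m (up to 0.001) = latched, -0.007 = pushed in to the stop, +0.018 = sprung out. To release: push the cartridge's top along the bay's -z by 6 to 7 mm from latched, to the stop (6 to 9 N all the way, then it stiffens), then back off; it follows the tool out and stays 18 mm further out than latched. Pulling does not release it.
- cartridge_mid (a point): Centre of the loose screen cartridge: straight aluminium block 34 mm (y) x 46 mm (x) x 90 mm (z; foot at -z, dark cap at +z), 0.16 to 0.28 kg; in the bay its axes are the bay's. Latched, its top is 8 mm out of the face; sprung out, 26 mm. Then grasp it across the 34 mm and pull 70 mm or more along the bay's z. A small notch near the foot is the latch's.
- tray: Shallow open steel tray, fixed and empty, 200 mm (x) x 160 mm (y) outside, walls 4 mm thick and 25 mm high, floor 4 mm thick. Origin on the bench under its centre, z up. It stands to the left or right of the mill; a deep grey crate with jars (150 x 190 mm, 91 mm high) stands on the other side.
- cup: Bystander, to be left alone: open steel bowl, 72 mm across, 45 mm high. Origin at the centre of its underside.
- jar: Bystander, to be left alone: amber jar, 54 mm across, 85 mm high. Origin at the centre of its underside.
- weight: Bystander, to be left alone: brass weight with a knob, 38 mm across, 55 mm high. Origin at the centre of its underside.
- sieve: Bystander, to be left alone: open steel ring, 100 mm across, 30 mm high. Origin at the centre of its underside.
- brush: Bystander, to be left alone: small wooden-handled brush lying flat. Origin at the centre of its underside.
- vial: Bystander, to be left alone: small clear jar, 36 mm across, 60 mm high. Origin at the centre of its underside.
- puck: Bystander, to be left alone: aluminium disc, 48 mm across, 20 mm high. Origin at the centre of its underside.

How it is judged:
By the outcome, as a careful person would: the job done as asked, in the order asked, and still so for the second after the job is handed in, with the robot touching nothing.
It also fails if it takes over 72 s, if anything falls off the work surface, if the arm or the gripper's body presses on something with over 40 N, if the wrist force passes 120 N, or if a joint passes its speed limit or range.

## Working session

There is one attempt and no reset: what is moved stays moved. The work goes in short steps, Python scripts to look and compute and a tool call to move; the robot and the scene stay as the last step left them, time stands still between calls to the robot, and variables do not carry over. Pictures are saved under pics/ and viewed, at most 10 in all, crops included, and the job is handed in when it is done.

Besides the shell and the picture viewer there is one more tool, called after ">>>" in YAML: its name, and indented under it one key for each argument. send_rows: Moves the arm, as the interface text tells. Its arguments: {"type":"object","properties":{"motion":{"type":"array"}},"required":["motion"]}

```bash
mkdir -p pics; ls; cat > h.py <<'E'
import numpy as np, cv2
from scipy.spatial.transform import Rotation as R
from workcell import bot, camera, ticket
def snap(n,f):
    c=camera(n); cv2.imwrite(f'pics/{f}.png',c['image'][:,:,::-1]); np.savez(f'pics/{f}.npz',**{k:c[k] for k in c}); return c
def load(f): return dict(np.load(f'pics/{f}.npz'))
def ray(c,uv):
    K=np.array(c['intrinsics'],float); d=np.array([float(c['k1']),0,0,0,0])
    # iterative undistort
    p=(np.array(uv,float)-K[:2,2])/[K[0,0],K[1,1]]; q=p.copy()
    for _ in range(30): q=p/(1+d[0]*(q@q))
    T=np.array(c['cam_to_world']); v=T[:3,:3]@np.r_[q,1]; return T[:3,3],v/np.linalg.norm(v)
def onplane(c,uv,p0,n=(0,0,1)):
    o,v=ray(c,uv); n=np.array(n,float); return o+v*((np.array(p0)-o)@n)/(v@n)
def tri(prs):
    A=np.zeros((3,3));b=np.zeros(3)
    for c,uv in prs:
        o,v=ray(c,uv);P=np.eye(3)-np.outer(v,v);A+=P;b+=P@o
    x=np.linalg.solve(A,b); return x,[np.linalg.norm((np.eye(3)-np.outer(v,v))@(x-o)) for o,v in [ray(c,uv) for c,uv in prs]]
def proj(c,X):
    T=np.array(c['cam_to_world']);K=np.array(c['intrinsics'],float);p=T[:3,:3].T@(np.array(X)-T[:3,3]);q=p[:2]/p[2];q=q*(1+float(c['k1'])*(q@q));return K[:2,:2].diagonal()*q+K[:2,2]
E
python3 - <<'E'
from h import *
a=snap('scene','s0');b=snap('top','t0')
for c in(a,b): print(c['intrinsics'],c['k1'],np.round(c['cam_to_world'],3))
s=bot.sense();print(s)
E
```

```text
pics
[[393.92035469   0.         316.91121799]
 [  0.         393.92035469 200.23644562]
 [  0.           0.           1.        ]] -0.09412491234727371 [[ 8.50000e-01  3.58000e-01 -3.86000e-01  1.00303e+03]
 [ 5.26000e-01 -5.60000e-01  6.39000e-01 -6.65341e+02]
 [ 1.20000e-02 -7.47000e-01 -6.65000e-01  8.85791e+02]
 [ 0.00000e+00  0.00000e+00  0.00000e+00  1.00000e+00]]
[[507.67078537   0.         328.02790981]
 [  0.         507.67078537 195.9839398 ]
 [  0.           0.           1.        ]] 0.03249032575253424 [[-2.300000e-02 -9.930000e-01  1.160000e-01  4.308720e+02]
 [-1.000000e+00  2.300000e-02  2.000000e-03 -9.876000e+00]
 [-5.000000e-03 -1.160000e-01 -9.930000e-01  1.453538e+03]
 [ 0.000000e+00  0.000000e+00  0.000000e+00  1.000000e+00]]
{'time_s': 0.1, 'joint_pos': array([ 1.55208401e+00,  3.59339423e-01,  1.11527474e-02, -3.09055666e-04,
       -1.22410950e+00, -2.88073114e-01]), 'joint_velocities': array([-0.0020445 , -0.0024278 ,  0.0013697 ,  0.0011732 , -0.00077856,
       -0.00062328]), 'tau': array([-1.71265376e-03, -5.84158623e+01,  2.93750167e+01,  7.01557875e+00,
        1.01757518e-02, -4.84889142e-05]), 'position': array([203.75802663, 643.04973176, 225.70165021]), 'ee_rot': array([ 3.14007206e+00, -1.47579193e-04, -3.06890549e-01]), 'ft_force': array([ 0.45114956, -0.77378602,  0.20195539]), 'torque': array([-0.02180914,  0.03036789, -0.04762665]), 'grasp_force': 0.0, 'opening': 87.73267662456804}
```

View pics/s0.png

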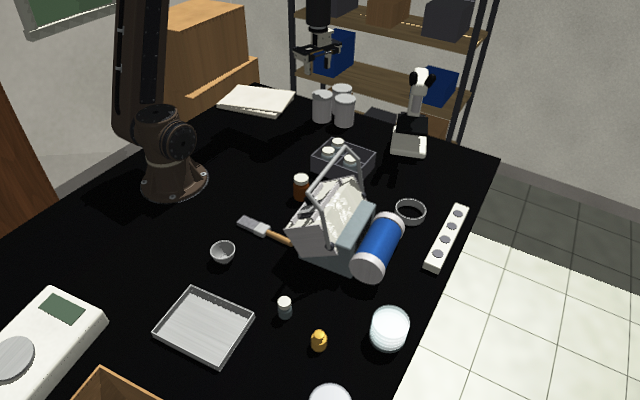

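View pics/t0.png

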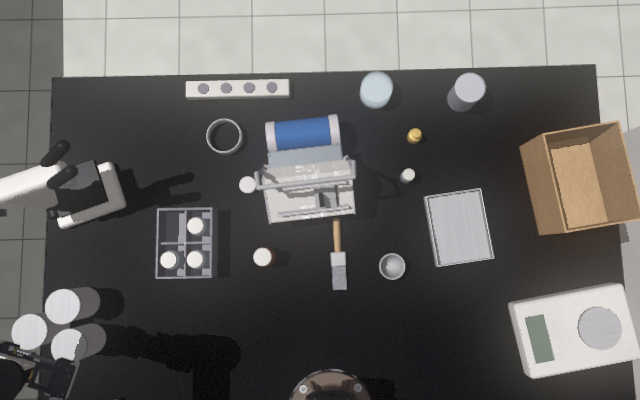

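The scene picture shows the mill at about (330,225), with the tray at (203,327), the brush at (265,232) and the cup at (222,252). The top picture shows the mill face at about (310,195), the tray at (459,227), the crate at (185,243), the cup at (392,266) and the brush at (338,255). Next I'll zoom in on the mill.

```bash
python3 - <<'E'
from h import *
a=load('s0');b=load('t0')
A=cv2.resize(a['image'][135:285,230:410,::-1],None,fx=3.3,fy=3.3,interpolation=2)[:495,:594]
B=cv2.resize(b['image'][155:230,245:365,::-1],None,fx=6.6,fy=6.6,interpolation=2)
cv2.imwrite('pics/z1.png',A);cv2.imwrite('pics/z2.png',B)
# tray
for uv in [(425,197),(479,189),(494,258),(434,266)]: print(np.round(onplane(b,uv,(0,0,25))))
for uv in [(262,257),(392,266),(338,284),(337,222),(409,175),(415,135)]: print(uv,np.round(onplane(b,uv,(0,0,45))))
E
```

```text
[ 588. -280.   25.]
[ 607. -433.   25.]
[ 413. -463.   25.]
[ 395. -296.   25.]
(262, 257) [430. 179.  45.]
(392, 266) [ 397. -177.   45.]
(338, 284) [352. -28.  45.]
(337, 222) [522. -30.  45.]
(409, 175) [ 649. -235.   45.]
(415, 135) [ 763. -256.   45.]
```

View pics/z2.png

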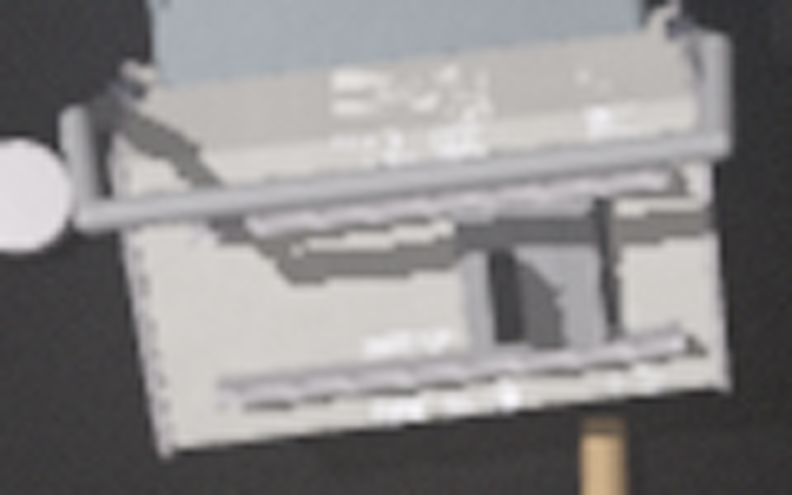

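View pics/z1.png

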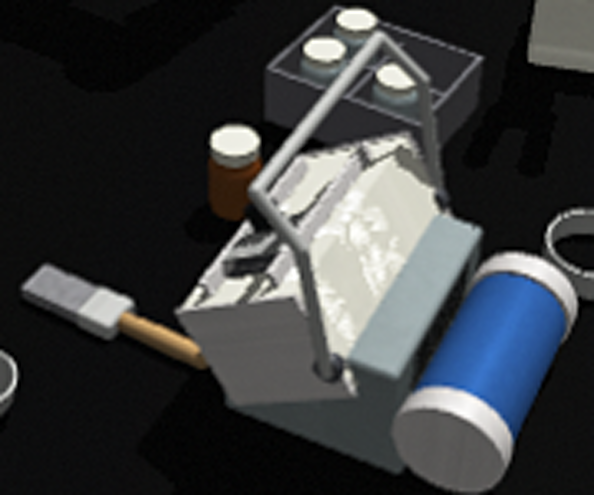

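In the zoomed top view the face's lower corners are at about (270,223.5) and (355.3,213.8) in full-picture pixels. The handle corners are at (258,187) and (355,177). In the scene view the face's near lower corner is at (284.5,229.5) and the handle corners are at (308,192) and (345,146.5). The shutter is near shut, with its dark rib at about (322,202) in the top view.

```bash
python3 - <<'E'
from h import *
a=load('s0');b=load('t0')
LR=tri([(a,(284.5,229.5)),(b,(355.3,213.8))]);print('lowR',LR)
h1=tri([(a,(308.2,192)),(b,(354.8,177))]);h2=tri([(a,(345.2,146.5)),(b,(257.9,187.1))]);print(h1,h2,np.linalg.norm(h1[0]-h2[0]))
LL=onplane(b,(270,223.5),LR[0]);print('LL',LL,np.linalg.norm(LL-LR[0]))
for l,rr in((LL,LR[0]),(h2[0],h1[0])):
    d=l-rr;print('yaw',np.arctan2(-d[0],d[1]))
yaw=np.mean([np.arctan2(-(l-r)[0],(l-r)[1]) for l,r in((LL,LR[0]),(h2[0],h1[0]))])
Y=np.array([-np.sin(yaw),np.cos(yaw),0]);F=np.array([np.cos(yaw),np.sin(yaw),0]);t=.5585
Z=-F*np.sin(t)+np.array([0,0,np.cos(t)]);X=F*np.cos(t)+np.array([0,0,np.sin(t)])
print(X,Y,Z)
mid=(LL+LR[0])/2; bay=mid+62*X-50*Y; print('bay from face',bay)
hm=(h1[0]+h2[0])/2; print('bay from handle',hm-[0,0,125]-20*F-50*Y,'or',hm-[0,0,125]-20*F)
E
```

```text
lowR (array([540.81109458, -75.13000616, 114.51913257]), [np.float64(3.865326653977712), np.float64(3.865326653977764)])
(array([614.03614027, -68.61367194, 277.33704047]), [np.float64(3.497129970182637), np.float64(3.49712997018251)]) (array([594.0818519 , 157.5705172 , 272.16281746]), [np.float64(0.762808502577141), np.float64(0.7628085025771297)]) 227.12162738614308
LL [517.46166897 148.17809282 114.51913257] 224.52550577949899
yaw 0.1041829011307561
yaw 0.08799359792248379
[0.84413894 0.08136239 0.52991472] [-0.09594045  0.99538708  0.        ] [-0.52747026 -0.05084026  0.84805094]
bay from face [586.27001889  -8.20084208 147.3738451 ]
bay from handle [588.94827732  -7.20974022 149.74992897] or [584.15125458  42.55961353 149.74992897]
```

```bash
cat >> h.py <<'E'
yaw=0.096;th=.5585
F=np.array([np.cos(yaw),np.sin(yaw),0]);Y=np.array([-np.sin(yaw),np.cos(yaw),0])
Z=-F*np.sin(th)+np.array([0,0,np.cos(th)]);X=F*np.cos(th)+np.array([0,0,np.sin(th)])
bay=np.array([587.5,-8,148.5])
RT=np.c_[X,-Y,-Z]
def B(x,y,z): return bay+x*X+y*Y+z*Z
def go(p,Rt=RT):
    s=bot.sense();r=R.from_euler('xyz',s['ee_rot'])
    w=(R.from_matrix(Rt)*r.inv()).as_rotvec();d=np.array(p)-s['position']
    print('turn',np.round(w,3),'shift cm',np.round(d/10,2))
def inbay():
    s=bot.sense();d=s['position']-bay;print('in bay',np.round([d@X,d@Y,d@Z],1),'f',np.round([s['ft_force']@X,s['ft_force']@Y,s['ft_force']@Z],1),'open',round(s['opening'],1),'g',round(s['grasp_force'],1),'t',s['time_s'])
E
python3 -c "
from h import *
go(B(-10,10,150))"
```

```text
turn [-0.058 -0.559  0.393] shift cm [ 29.52 -64.95   4.47]
```

>>> send_rows:
  motion:
    - [[0,0,0],[2,-3,2],0]
    - [[0,0,0.05],[5,-8,5],0]
    - [[0,0,0.1],[8,-14,7],0]
    - [[0,0,0.15],[11,-20,8],0]
    - [[0,-0.05,0.2],[14,-26,8],0]
    - [[0,-0.1,0.25],[17,-32,8],0]
    - [[0,-0.2,0.3],[19,-38,8],0]
    - [[-0.02,-0.3,0.35],[21,-44,8],0]
    - [[-0.04,-0.4,0.39],[23,-49,8],0]
    - [[-0.05,-0.5,0.39],[25,-54,8],0]

```text
time_s: 1.35
position: [450.5, 110.2, 306.7]
ee_rot: [-3.137, -0.503, 0.093]
ft_force: [2.7, -1.0, -0.5]
opening: 87.4
grasp_force: 0.0
```

```bash
python3 -c "
from h import *
go(B(-10,10,150))"
```

```text
turn [ 0.002 -0.056  0.001] shift cm [  4.85 -11.67  -3.63]
```

>>> send_rows:
  motion:
    - [[0,-0.02,0],[2,-5,-1],0]
    - [[0,-0.056,0],[4,-9,-3],0]
    - [[0,-0.056,0],[4.8,-11.2,-3.6],0]
    - [[0,-0.056,0],[4.8,-11.2,-3.6],0]
    - [[0,-0.056,0],[4.8,-11.2,-3.6],0]

```text
time_s: 1.98
position: [498.7, -0.4, 270.7]
ee_rot: [3.14, -0.555, 0.093]
ft_force: [-0.0, 0.2, -0.3]
opening: 87.6
grasp_force: 0.0
```

```bash
python3 -c "
from h import *
go(B(-10,10,150));inbay()
c=snap('wrist','w0');T=c['cam_to_world'];s=bot.sense()
r=R.from_euler('xyz',s['ee_rot']).as_matrix();print(r.T@(T[:3,3]-s['position']),(r.T@T[:3,:3]).round(2))
for n,p in dict(bay=(0,0,0),grip_top=(0,10,40),LR=(-62,-60,0),LL=(-62,160,0),UR=(62,-60,0)).items(): print(n,proj(c,B(*p)).round())
"
```

```text
turn [ 0.002 -0.003  0.004] shift cm [ 0.03 -0.6  -0.03]
in bay [ -9.6  16.  150.1] f [-0.2  0.2 -0.3] open 87.6 g 0.0 t 1.975
[  79.70669257    0.67315812 -159.05600896] [[-0.   -0.96 -0.29]
 [ 1.   -0.   -0.  ]
 [ 0.   -0.29  0.96]]
bay [336. 175.]
grip_top [328. 185.]
LR [388. 228.]
LL [197. 228.]
UR [395. 116.]
```

View pics/w0.png

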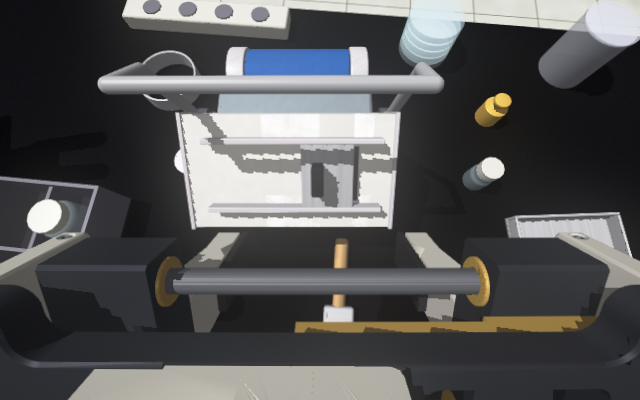

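The wrist view shows the face between x = 190 and 393 with its lower edge at v ≈ 228, close to prediction. The shutter plate is around (330,178) and the dark rib around (317,180). I'll zoom in.

```bash
python3 - <<'E'
from h import *
c=load('w0');im=c['image'][:,:,::-1]
A=cv2.resize(im[105:235,280:410],None,fx=4.6,fy=4.6,interpolation=cv2.INTER_CUBIC)
cv2.imwrite('pics/z3.png',A)
for n,p in dict(LR=(-62,-60,0),UR=(62,-60,0),rail1=(-33,0,16),rail1b=(-39,0,16),rail2=(33,0,16),gt1=(-15,4,40),gt2=(-15,16,40),gt3=(15,16,40),gt4=(15,4,40),gb=(-15,4,15),pl=(-30,-27,15),pl2=(-30,27,15)).items(): print(n,((proj(c,B(*p))-[280,105])*4.6).round())
E
```

```text
LR [496. 565.]
UR [531.  51.]
rail1 [261. 478.]
rail1b [261. 502.]
rail2 [265. 192.]
gt1 [249. 435.]
gt2 [192. 435.]
gt3 [192. 296.]
gt4 [250. 296.]
gb [245. 402.]
pl [377. 464.]
pl2 [145. 464.]
```

View pics/z3.png

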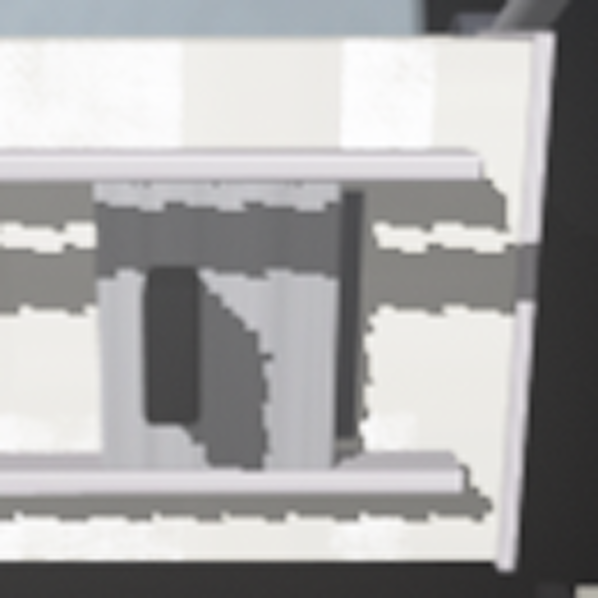

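The zoom shows the rib at 10.4 mm beyond its shut position, so the shutter is about 10 mm ajar. The rails sit about 2.5 mm further up the slope than predicted. I'll correct for that and go to the rib.

```bash
echo "bay=bay+2.5*X" >> h.py; python3 -c "
from h import *
go(B(0,20.5,60));go(B(0,20.5,22));print(X*10,Y*10,Z*10)"
```

```text
turn [ 0.002 -0.003  0.003] shift cm [ 5.73  0.96 -7.01]
turn [ 0.002 -0.003  0.003] shift cm [  7.74   1.15 -10.23]
[8.44146118 0.81287897 5.29914718] [-0.95852612  9.95395538  0.        ] [-5.27474746 -0.5079371   8.48050937]
```

>>> send_rows:
  motion:
    - [[0,0,0],[2,0.5,-2.5],0]
    - [[0,0,0],[4,0.8,-5],0]
    - [[0,0,0],[5.7,1,-7],0]
    - [[0,0,0],[6.7,1.1,-8.6],0]
    - [[0,0,0],[7.3,1.15,-9.5],0]
    - [[0,0,0],[7.7,1.15,-10.2],0.2]
    - [[0,0,0],[7.7,1.15,-10.2],0.5]
    - [[0,0,0],[7.7,1.15,-10.2],0.8]
    - [[0,0,0],[7.7,1.15,-10.2],1]
    - [[0,0,0],[7.7,1.15,-10.2],1]

```text
time_s: 3.28
position: [578.2, 9.3, 178.2]
ee_rot: [-3.137, -0.54, 0.094]
ft_force: [0.7, -0.3, -0.5]
opening: 43.3
grasp_force: 0.0
```

```bash
python3 -c "
from h import *
inbay();print(bot.sense()['torque'])"
```

```text
in bay [ 6.7 18.1 29.2] f [ 0.4 -0.3 -0.8] open 43.3 g 0.0 t 3.275
[-0.25882427  1.71551013  0.01429201]
```

>>> send_rows:
  motion:
    - [[0,0,0],[0,0,0],1]

```text
time_s: 3.4
position: [578.2, 9.1, 178.0]
ee_rot: [-3.137, -0.54, 0.094]
ft_force: [0.8, 0.3, -0.7]
opening: 33.1
grasp_force: 0.0
```

```bash
python3 -c "
from h import *
inbay();s=bot.sense();print(s['torque'],s['joint_pos'],s['tau'],s['joint_velocities'],s['ee_rot'])
c=snap('scene','s1');cv2.imwrite('pics/s1z.png',cv2.resize(c['image'][60:300,200:440,::-1],None,fx=2.5,fy=2.5,interpolation=2))"
```

```text
in bay [ 6.7 17.9 29. ] f [ 0.3  0.2 -1. ] open 33.1 g 0.0 t 3.4
[-0.19181969  1.68692062 -0.01184464] [ 0.25347864 -0.03229275 -1.01608981  0.97870842 -0.09299001  0.45666664] [ 3.53249791e-02 -2.15176785e+01  2.41194338e+01  2.40088217e+00
  8.26961640e-01 -1.79995922e-02] [-0.00241072  0.00325669 -0.00127416  0.00214853  0.00113278 -0.00111461] [-3.13671074 -0.53997396  0.09355205]
```

View pics/s1z.png

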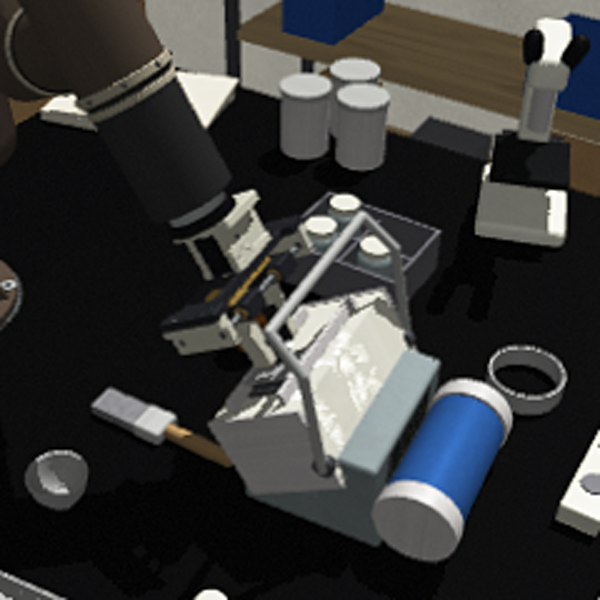

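The arm stopped short with joint 3 at -1.016, its limit, and joint 5 near 0. The picture shows the gripper just above the rib, touching nothing. I'll back off and tilt the tool more steeply about its closing axis, which leaves the grasp unaffected, and collect joint data on the way.

>>> send_rows:
  motion:
    - [[0,0,0],[-1,0,2],0.6]
    - [[0,0,0],[-2.6,0,4.2],0.5]
    - [[0,0,0],[-2.6,0,4.2],0.5]
    - [[0,0,0],[-2.6,0,4.2],0.5]

```text
time_s: 3.95
position: [552.4, 9.3, 219.6]
ee_rot: [-3.137, -0.54, 0.094]
ft_force: [-0.1, 0.3, -0.1]
opening: 43.9
grasp_force: 0.0
```

```bash
cat > log.py <<'E'
from h import *
import json
s=bot.sense();open('log.txt','a').write(json.dumps([list(s['joint_pos']),list(s['position']),list(s['ee_rot'])])+'\n');inbay();print(np.round(s['joint_pos'],3),np.round(s['ee_rot'],3))
E
python3 log.py
```

```text
in bay [ 6.9 20.6 78. ] f [-0.2  0.3 -0. ] open 43.9 g 0.0 t 3.95
[ 0.442 -0.138 -0.909  0.552 -0.332  0.742] [-3.137 -0.54   0.094]
```

>>> send_rows:
  motion:
    - [[0,0.1,0],[-0.5,0,0.5],0.5]
    - [[0,0.2,0],[-0.5,0,0.5],0.5]
    - [[0,0.25,0],[-0.5,0,0.5],0.5]
    - [[0,0.25,0],[-0.5,0,0.5],0.5]
    - [[0,0.25,0],[-0.5,0,0.5],0.5]

```text
time_s: 4.58
position: [546.6, 7.9, 223.3]
ee_rot: [-3.114, -0.289, 0.083]
ft_force: [0.0, -0.7, -0.4]
opening: 43.8
grasp_force: 0.0
```

```bash
python3 log.py; cat > fk.py <<'E'
from h import *
import json
from scipy.optimize import least_squares
D=[json.loads(l) for l in open('log.txt')]
D+=[([1.55208401,.359339423,.0111527474,-.000309,-1.2241095,-.288073],[203.758,643.0497,225.70165],[3.14007,-.000148,-.30689]),([.25347864,-.03229275,-1.01608981,.97870842,-.09299001,.45666664],[578.2,9.1,178.0],[-3.13671,-.53997,.09355])]
def fk(q,p,sg=1):
    r0,h0,L1,e,L2,L3,b=p
    E=lambda a,t:R.from_euler(a,t)
    A=E('z',q[0]+b); sh=np.array([r0,0,h0]); 
    R2=E('y',q[1]); R3=R2*E('y',-q[2])            # forearm along +x
    R4=R3*E('x',sg*q[3]); R5=R4*E('y',-q[4])
    el=sh+R2.apply([0,0,L1]); w=el+R3.apply([L2,0,e]); t=w+R5.apply([L3,0,0])
    return A.apply(t),(A*R5).apply([1,0,0])
def res(p,sg):
    o=[]
    for q,x,r in D:
        t,d=fk(q,p,sg);o+=list(t-x)+list(300*(d-R.from_euler('xyz',r).apply([0,0,1])))
    return o+list((np.array(p)-P0)/100)
P0=np.array([0,400,400,0,400,300,-.288])
if __name__=='__main__':
    for sg in(1,-1):
        f=least_squares(res,P0,x_scale=[100]*6+[.1],args=(sg,));print(sg,f.cost,np.round(f.x,3),np.round(f.fun[:6*len(D)],1))
E
python3 fk.py
```

```text
in bay [ 3.9 19.7 84.2] f [-0.2 -0.7 -0.3] open 43.8 g 0.0 t 4.575
[ 0.423 -0.024 -0.547  0.1   -0.769  1.173] [-3.114 -0.289  0.083]
1 5193.646785028824 [ 6.59495e+02 -4.28391e+02  1.76210e+02  1.72521e+02 -1.18981e+02
 -2.87368e+02 -3.02000e-01] [-20.   16.2 -20.4 -16.5  55.2   0.    9.9  39.5   8.6  -4.3  15.4  -0.
   7.   -8.2   1.    0.   -0.   -0.    5.5 -59.6  10.8   0.   -0.2   0. ]
-1 4550.089057317609 [ 1.37049e+02  1.88873e+02  6.81731e+02  2.96900e+01  3.03611e+02
  5.32790e+02 -2.54000e-01] [ -4.7   2.3  -2.7  -0.9 -39.    0.   -1.7  47.5  10.9   1.1 -21.7  -0.
 -23.1   3.7  -7.1  -0.1   0.   -0.    0.5 -50.4  -1.1  -0.9 -39.    0. ]
```

```bash
sed -i "s/A=E('z',q\[0\]+b); sh=np.array(\[r0,0,h0\])/A=E('z',q[0]); sh=np.array([r0,b,h0])/; s/400,300,-.288\]/400,300,-192.]/; s/x_scale=\[100\]\*6+\[.1\]/x_scale=100/" fk.py; python3 fk.py
```

```text
1 9806.418641975319 [ 536.607 -463.899  332.907  200.532  -84.666 -157.235 -180.748] [-17.5  14.2 -16.1 -43.9  92.7   0.   -1.6  27.1  12.2 -17.   37.9  -0.
 -11.1  -3.8  -3.3   0.2  -0.   -0.   18.1 -53.9   7.3 -11.6  44.8   0. ]
-1 2367.8919686487898 [ 288.113 -156.767  567.757  127.966  120.21   235.245 -174.567] [ -9.   10.3  -7.7   0.   -0.    0.   -5.3  26.3  13.    0.   -0.   -0.
 -17.2  -2.4  -6.9   0.    0.   -0.   14.6 -54.6   1.7   0.    0.    0. ]
```

```bash
sed -i "s/L2,L3,b=p/L2,L3,b,c,g=p/; s/t=w+R5.apply(\[L3,0,0\])/t=w+R4.apply([0,c,0])+R5.apply([L3,0,g])/; s/-192.\])/-92.,-100,0])/; s/x_scale=100/x_scale=100.,loss='linear'/; s/P0)\/100)/P0)\/300)/" fk.py; python3 fk.py
```

```text
1 8074.194669733347 [ 792.763 -713.383  264.792  271.924 -331.437 -318.819  -75.293 -119.627
  -26.313] [-17.    2.3 -25.5 -43.9  92.7   0.   10.9   7.7  16.9 -17.   37.9  -0.
   3.   -5.5  -3.6   0.2  -0.   -0.    8.8  -6.7  12.2 -11.6  44.8   0. ]
-1 0.6002088961550671 [ 1.42000e-01  1.99000e+02  6.01381e+02 -1.26000e-01  4.63608e+02
  3.77906e+02  1.60000e-02 -1.91821e+02 -4.10000e-02] [-0.  0. -0.  0. -0.  0.  0.  0. -0.  0. -0. -0.  0. -0.  0.  0.  0. -0.
 -0. -0.  0.  0.  0.  0.]
```

The kinematics now fit exactly, so I can work out which tilt is feasible at each point.

```bash
cat > ik.py <<'E'
from fk import *
P=np.array([0,199,601.4,0,463.6,377.9,0,-191.8,0])
lo=np.array([-3.07,-1.43,-1.02,-3.03,-3.05]);hi=np.array([3.07,2.12,1.25,1.67,0])
def ik(p,d):
    best=None
    for q0 in([.4,0,-.5,.1,-.7],[.3,.1,-.8,.8,-.3],[-.3,.1,-.8,-2.5,-.3],[-.3,.1,-.8,-1.5,-.3]):
        f=least_squares(lambda q:np.r_[fk(q,P,-1)[0]-p,300*(fk(q,P,-1)[1]-d)],np.clip(q0,lo+.01,hi-.01),bounds=(lo+.01,hi-.01))
        if best is None or f.cost<best.cost: best=f
    return best.x,best.cost
def tdir(dl): return -np.cos(dl)*Z-np.sin(dl)*X   # dl>0: steeper
if __name__=='__main__':
  for pt in [(0,20,22),(0,110,22),(0,0,1),(0,0,80)]:
    for dl in (0,.1,.2,.3,.4):
        q,c=ik(B(*pt),tdir(dl));print(pt,dl,np.round(c,2),q.round(2))
E
python3 ik.py
```

```text
(0, 20, 22) 0 46.98 [ 0.27 -0.02 -1.01  0.93 -0.09]
(0, 20, 22) 0.1 0.0 [ 0.42  0.   -0.85  0.48 -0.31]
(0, 20, 22) 0.2 0.0 [ 0.43  0.05 -0.69  0.24 -0.51]
(0, 20, 22) 0.3 0.0 [ 0.41  0.1  -0.56  0.13 -0.67]
(0, 20, 22) 0.4 0.0 [ 0.39  0.15 -0.45  0.06 -0.82]
(0, 110, 22) 0 120.05 [ 0.44 -0.02 -1.01  1.07 -0.19]
(0, 110, 22) 0.1 0.0 [ 0.57  0.   -0.92  0.73 -0.31]
(0, 110, 22) 0.2 0.0 [ 0.61  0.05 -0.73  0.37 -0.5 ]
(0, 110, 22) 0.3 0.0 [ 0.59  0.1  -0.59  0.2  -0.67]
(0, 110, 22) 0.4 0.0 [ 0.56  0.15 -0.46  0.1  -0.82]
(0, 0, 1) 0 91.72 [ 0.17  0.03 -1.01  1.   -0.02]
(0, 0, 1) 0.1 0.0 [ 0.36  0.05 -0.85  0.49 -0.25]
(0, 0, 1) 0.2 0.0 [ 0.38  0.09 -0.68  0.22 -0.46]
(0, 0, 1) 0.3 0.0 [ 0.36  0.14 -0.55  0.11 -0.63]
(0, 0, 1) 0.4 0.0 [ 0.34  0.19 -0.44  0.05 -0.79]
(0, 0, 80) 0 0.0 [ 0.39 -0.15 -0.94  0.57 -0.29]
(0, 0, 80) 0.1 0.0 [ 0.43 -0.11 -0.77  0.31 -0.49]
(0, 0, 80) 0.2 0.0 [ 0.41 -0.06 -0.64  0.18 -0.65]
(0, 0, 80) 0.3 0.0 [ 0.39 -0.   -0.53  0.1  -0.8 ]
(0, 0, 80) 0.4 0.0 [ 0.37  0.06 -0.43  0.05 -0.93]
```

```bash
cat >> h.py <<'E'
dl=.15; tz=-np.cos(dl)*Z-np.sin(dl)*X; RT=np.c_[np.cross(-Y,tz),-Y,tz]
E
python3 -c "
from h import *
go(B(0,20.5,50));go(B(0,20.5,22))"
```

```text
turn [-0.001 -0.27   0.002] shift cm [ 1.47  0.22 -3.11]
turn [-0.001 -0.27   0.002] shift cm [ 2.94  0.36 -5.49]
```

```bash
sed -i 's/def go(p,Rt=RT):/def go(p,Rt=None):\n    Rt=RT if Rt is None else Rt/' h.py
python3 -c "
from h import *
go(B(0,20.5,50));go(B(0,20.5,22))"
```

```text
turn [-0.015 -0.121  0.004] shift cm [ 1.47  0.22 -3.11]
turn [-0.015 -0.121  0.004] shift cm [ 2.94  0.36 -5.49]
```

>>> send_rows:
  motion:
    - [[-0.01,-0.06,0],[0.7,0.1,-1.5],0.5]
    - [[-0.015,-0.12,0.004],[1.5,0.2,-3.1],0.5]
    - [[-0.015,-0.12,0.004],[2.2,0.3,-4.2],0.5]
    - [[-0.015,-0.12,0.004],[2.9,0.35,-5.5],0.5]
    - [[-0.015,-0.12,0.004],[2.9,0.35,-5.5],0.5]
    - [[-0.015,-0.12,0.004],[2.9,0.35,-5.5],0.7]
    - [[-0.015,-0.12,0.004],[2.9,0.35,-5.5],0.85]
    - [[-0.015,-0.12,0.004],[2.9,0.35,-5.5],1]
    - [[-0.015,-0.12,0.004],[2.9,0.35,-5.5],1]
    - [[-0.015,-0.12,0.004],[2.9,0.35,-5.5],1]

```text
time_s: 5.82
position: [576.3, 12.5, 170.1]
ee_rot: [-3.14, -0.409, 0.097]
ft_force: [-2.8, -0.5, 4.4]
opening: 11.7
grasp_force: 30.0
```

```bash
python3 log.py;python3 -c "
from h import *
go(B(0,20.5,22))"
```

```text
in bay [ 1.2 21.5 23.2] f [-0.  -0.3  5.2] open 11.7 g 30.0 t 5.825
[ 0.434  0.023 -0.759  0.325 -0.419  0.961] [-3.14  -0.409  0.097]
turn [-0.001  0.001 -0.002] shift cm [-0.03 -0.1  -0.17]
```

>>> send_rows:
  motion:
    - [[0,0,0],[-0.15,0.7,0.1],1]
    - [[0,0,0],[-0.3,2.2,0.1],1]
    - [[0,0,0],[-0.43,3.7,0.1],1]
    - [[0,0,0],[-0.57,5.2,0.1],1]
    - [[0,0,0],[-0.71,6.7,0.1],1]
    - [[0,0,0],[-0.84,8.0,0.1],1]
    - [[0,0,0],[-0.92,8.8,0.1],1]
    - [[0,0,0],[-0.94,9.1,0.1],1]
    - [[0,0,0],[-0.94,9.1,0.1],1]

```text
time_s: 6.95
position: [567.5, 101.4, 170.2]
ee_rot: [3.139, -0.407, 0.095]
ft_force: [27.6, -17.3, -13.2]
opening: 11.8
grasp_force: 30.0
```

```bash
python3 log.py
```

```text
in bay [  1.  110.8  23.4] f [ 14.9 -19.9 -24.9] open 11.8 g 30.0 t 6.95
[ 0.611  0.024 -0.814  0.501 -0.422  0.627] [ 3.139 -0.407  0.095]
```

>>> send_rows:
  motion:
    - [[0,0,0],[-0.05,-0.07,-0.1],1]
    - [[0,0,0],[-0.05,-0.07,-0.1],0.5]
    - [[0,0,0],[-0.05,-0.07,-0.1],0.5]
    - [[0,0,0],[-0.05,-0.07,-0.1],0.5]
    - [[0,0,0],[-1.0,-0.1,1.7],0.5]
    - [[0,0,0],[-2.5,-0.2,4],0.6]
    - [[0,0,0],[-4,-0.3,6.4],0.8]
    - [[0,0,0],[-4,-0.3,6.4],1]
    - [[0,0,0],[-4,-0.3,6.4],1]

```text
time_s: 8.07
position: [526.7, 100.8, 234.5]
ee_rot: [-3.14, -0.409, 0.098]
ft_force: [-0.1, -0.3, -0.5]
opening: 10.8
grasp_force: 0.0
```

```bash
python3 log.py;python3 -c "
from h import *
go(B(0,0,45));go(B(0,0,20))
c=snap('wrist','w1');im=c['image'][:,:,::-1]
cv2.imwrite('pics/w1z.png',cv2.resize(im[60:260,150:470],None,fx=2.5,fy=2.5,interpolation=2))
for p in [(23,17,8),(-23,17,8),(-23,-17,8),(23,-17,8),(-62,-60,0),(0,110,40)]: print(p,((proj(c,B(*p))-[150,60])*2.5).round())
"
```

```text
in bay [  0.5 114.1  99.5] f [-0.4 -0.3 -0.4] open 10.8 g 0.0 t 8.075
[ 0.7   -0.123 -0.753  0.388 -0.633  0.69 ] [-3.14  -0.409  0.098]
turn [-0.002  0.    -0.002] shift cm [  3.92 -11.09  -4.65]
turn [-0.002  0.    -0.002] shift cm [  5.24 -10.96  -6.77]
(23, 17, 8) [715. 256.]
(-23, 17, 8) [694. 374.]
(-23, -17, 8) [785. 374.]
(23, -17, 8) [814. 256.]
(-62, -60, 0) [863. 451.]
(0, 110, 40) [444. 357.]
```

View pics/w1z.png

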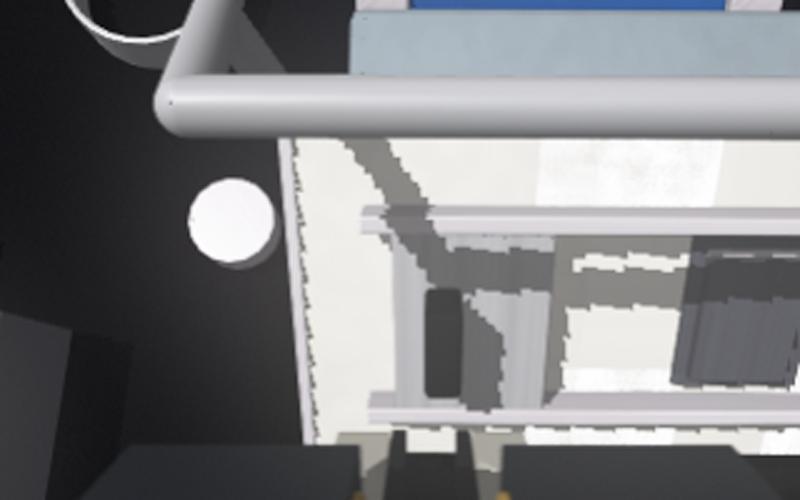

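The shutter is fully open, with the rib at (443,343) where I predicted it, and the dark cartridge cap shows at about (740,315). Next I'll move the closed fingers over the cap.

>>> send_rows:
  motion:
    - [[0,0,0],[0.5,-3,-0.5],1]
    - [[0,0,0],[1.5,-7,-1.5],1]
    - [[0,0,0],[2.9,-10,-3.2],1]
    - [[0,0,0],[3.9,-11.1,-4.7],1]
    - [[0,0,0],[4.6,-11,-5.8],1]
    - [[0,0,0],[5,-11,-6.4],1]
    - [[0,0,0],[5.2,-11,-6.7],1]
    - [[0,0,0],[5.2,-11,-6.7],1]

```text
time_s: 9.12
position: [578.8, -9.0, 167.8]
ee_rot: [-3.14, -0.409, 0.098]
ft_force: [-0.1, 1.4, 0.3]
opening: 0.6
grasp_force: 0.0
```

```bash
python3 log.py; python3 -c "
from h import *
c=snap('wrist','w2');im=c['image'][:,:,::-1]
cv2.imwrite('pics/w2z.png',cv2.resize(im[60:260,180:420],None,fx=3,fy=3,interpolation=2))
for p in [(23,17,8),(-23,17,8),(-23,-17,8),(23,-17,8),(0,110,40)]: print(p,((proj(c,B(*p))-[180,60])*3).round())
"
```

```text
in bay [ 0.3 -0.1 21. ] f [0.2 1.4 0.3] open 0.6 g 0.0 t 9.125
[ 0.387  0.032 -0.739  0.278 -0.42   1.05 ] [-3.14  -0.409  0.098]
(23, 17, 8) [342. 429.]
(-23, 17, 8) [351. 610.]
(-23, -17, 8) [501. 610.]
(23, -17, 8) [509. 429.]
(0, 110, 40) [-175.  618.]
```

View pics/w2z.png

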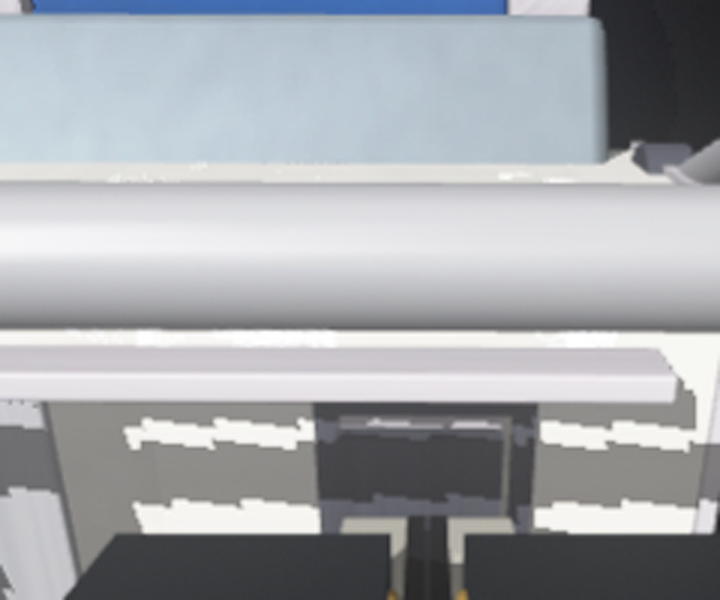

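The cap spans x ≈ 340 to 507 in this crop, with its top edge at v ≈ 420, within 1 mm of prediction. The fingers are centred over it, so I'll press in.

>>> send_rows:
  motion:
    - [[0,0,0],[0.2,0,-0.35],1]
    - [[0,0,0],[0.4,0.03,-0.65],1]
    - [[0,0,0],[0.53,0.05,-0.85],1]
    - [[0,0,0],[0.63,0.06,-1.02],1]
    - [[0,0,0],[0.63,0.06,-1.02],1]

```text
time_s: 9.8
position: [585.3, -9.0, 157.8]
ee_rot: [-3.14, -0.409, 0.097]
ft_force: [-2.2, -1.3, 4.9]
opening: 0.4
grasp_force: 2.6
```

```bash
python3 log.py
```

```text
in bay [ 0.5 -0.7  9.1] f [ 0.7 -1.1  5.4] open 0.4 g 2.6 t 9.8
[ 0.379  0.056 -0.746  0.293 -0.389  1.039] [-3.14  -0.409  0.097]
```

>>> send_rows:
  motion:
    - [[0,0,0],[0.1,0.01,-0.17],1]
    - [[0,0,0],[0.21,0.02,-0.34],1]
    - [[0,0,0],[0.29,0.03,-0.47],1]
    - [[0,0,0],[0.32,0.03,-0.51],1]
    - [[0,0,0],[0.32,0.03,-0.51],1]

```text
time_s: 10.42
position: [588.5, -8.6, 152.9]
ee_rot: [-3.14, -0.409, 0.097]
ft_force: [-2.6, -0.8, 5.7]
opening: 0.5
grasp_force: 3.2
```

```bash
python3 log.py
```

```text
in bay [ 0.7 -0.7  3.2] f [ 0.7 -0.5  6.2] open 0.5 g 3.2 t 10.425
[ 0.376  0.068 -0.75   0.301 -0.373  1.032] [-3.14  -0.409  0.097]
```

Still 6 N, so I'll push on to where it stiffens.

>>> send_rows:
  motion:
    - [[0,0,0],[0.05,0,-0.09],1]
    - [[0,0,0],[0.11,0.01,-0.17],1]
    - [[0,0,0],[0.11,0.01,-0.17],1]

```text
time_s: 10.8
position: [590.4, -8.4, 152.7]
ee_rot: [-3.14, -0.412, 0.097]
ft_force: [-7.7, -1.7, 14.8]
opening: 0.1
grasp_force: 8.6
```

```bash
python3 log.py
```

```text
in bay [ 2.1 -0.7  2.1] f [ 1.2 -1.  16.7] open 0.1 g 8.6 t 10.8
[ 0.374  0.07  -0.75   0.305 -0.368  1.03 ] [-3.14  -0.412  0.097]
```

It's at the stop (16.7 N). Now I'll back off, open the fingers, and look.

>>> send_rows:
  motion:
    - [[0,0,0],[-0.2,-0.01,0.3],1]
    - [[0,0,0],[-0.5,-0.05,0.9],1]
    - [[0,0,0],[-0.9,-0.1,1.5],1]
    - [[0,0,0],[-1.4,-0.14,2.3],1]
    - [[0,0,0],[-2.2,-0.2,3.6],0.8]
    - [[0,0,0],[-2.9,-0.25,4.7],0.4]
    - [[0,0,0],[-2.9,-0.25,4.7],0.2]
    - [[0,0,0],[-2.9,-0.25,4.7],0.2]
    - [[0,0,0],[-2.9,-0.25,4.7],0.2]

```text
time_s: 11.92
position: [560.3, -11.0, 197.2]
ee_rot: [-3.14, -0.408, 0.097]
ft_force: [0.3, -0.2, -0.6]
opening: 44.8
grasp_force: 0.0
```

```bash
python3 log.py; python3 -c "
from h import *
go(B(0,0,5))
c=snap('wrist','w3');im=c['image'][:,:,::-1]
cv2.imwrite('pics/w3z.png',cv2.resize(im[120:320,180:420],None,fx=3,fy=3,interpolation=2))
for p in [(23,17,26),(-23,17,26),(-23,-17,26),(23,-17,26),(0,110,40)]: print(p,((proj(c,B(*p))-[180,120])*3).round())
"
```

```text
in bay [ 0.1 -0.4 55.8] f [-0.1 -0.2 -0.6] open 44.8 g 0.0 t 11.925
[ 0.405 -0.036 -0.718  0.246 -0.511  1.071] [-3.14  -0.408  0.097]
turn [-0.001 -0.001 -0.002] shift cm [ 2.66  0.3  -4.31]
(23, 17, 26) [348. 214.]
(-23, 17, 26) [355. 385.]
(-23, -17, 26) [494. 386.]
(23, -17, 26) [501. 214.]
(0, 110, 40) [-78. 335.]
```

View pics/w3z.png

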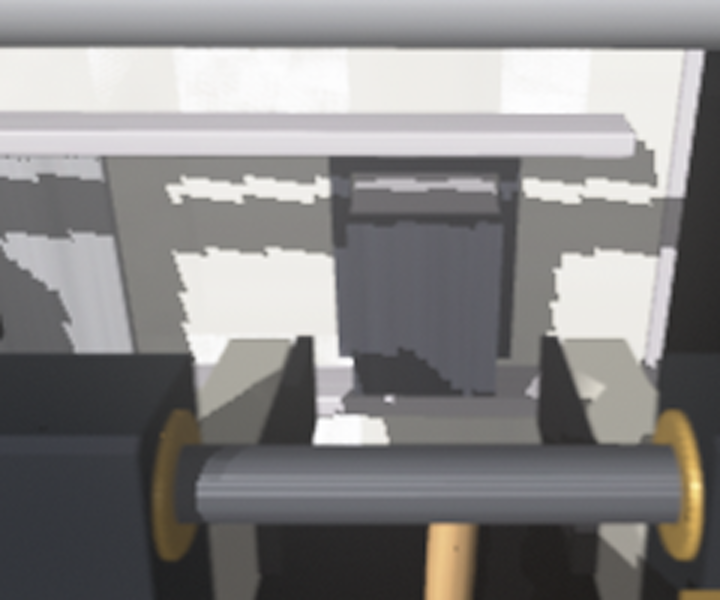

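The cartridge has sprung out. Its top spans (345 to 502, 220) down to (358 to 494, 393), matching the 26 mm prediction. I'll go down over it and close.

>>> send_rows:
  motion:
    - [[0,0,0],[0,0,0],0.2]
    - [[0,0,0],[0,0,0],0.2]
    - [[0,0,0],[0.6,0.1,-1],0.2]
    - [[0,0,0],[1.3,0.2,-2.1],0.2]
    - [[0,0,0],[2,0.3,-3.2],0.2]
    - [[0,0,0],[2.6,0.3,-4.3],0.2]
    - [[0,0,0],[2.6,0.3,-4.3],0.3]
    - [[0,0,0],[2.6,0.3,-4.3],0.6]
    - [[0,0,0],[2.6,0.3,-4.3],0.8]
    - [[0,0,0],[2.6,0.3,-4.3],1]

```text
time_s: 13.22
position: [586.5, -7.9, 155.3]
ee_rot: [-3.14, -0.41, 0.097]
ft_force: [-0.6, -0.3, 0.5]
opening: 36.8
grasp_force: 0.0
```

>>> send_rows:
  motion:
    - [[0,0,0],[0,0,0],1]
    - [[0,0,0],[0,0,0],1]
    - [[0,0,0],[0,0,0],1]

```text
time_s: 13.6
position: [586.6, -7.9, 155.1]
ee_rot: [-3.14, -0.409, 0.097]
ft_force: [-1.3, -0.4, 2.0]
opening: 33.7
grasp_force: 30.0
```

```bash
python3 log.py
```

```text
in bay [0.3 0.2 6.1] f [-0.1 -0.3  2.4] open 33.7 g 30.0 t 13.6
[ 0.379  0.062 -0.75   0.3   -0.379  1.031] [-3.14  -0.409  0.097]
```

>>> send_rows:
  motion:
    - [[0,0,0],[-0.26,-0.03,0.42],1]
    - [[0,0,0],[-0.79,-0.08,1.27],1]
    - [[0,0,0],[-1.32,-0.13,2.12],1]
    - [[0,0,0],[-1.85,-0.18,2.97],1]
    - [[0,0,0],[-2.37,-0.23,3.82],1]
    - [[0,0,0],[-2.9,-0.28,4.66],1]
    - [[0,0,0],[-3.43,-0.33,5.51],1]
    - [[0,0,0],[-3.96,-0.38,6.36],1]
    - [[0,0,0],[-4.48,-0.43,7.2],1]
    - [[0,0,0],[-4.75,-0.46,7.63],1]

```text
time_s: 14.85
position: [538.7, -12.5, 231.8]
ee_rot: [-3.14, -0.409, 0.097]
ft_force: [0.7, 0.1, -1.8]
opening: 33.4
grasp_force: 30.0
```

```bash
python3 log.py; python3 - <<'E'
from ik import *
s=bot.sense()
# upright target: cartridge axis vertical: turn by -th about Y axis (Z->vertical)
w=np.cross(Z,[0,0,1]); w=w/np.linalg.norm(w)*th; print('turn',w)
Rt=(R.from_rotvec(w)*R.from_matrix(RT)).as_matrix(); d=Rt[:,2]; print(d)
for p in [(500,-16,300),(470,-150,300),(500,-365,250),(500,-365,72)]:
    q,c=ik(np.array(p,float),d);print(p,c.round(2),q.round(2)); 
t=load('t0'); 
E
```

```text
in bay [ 0.1  0.2 96.6] f [-0.4  0.1 -1.9] open 33.4 g 30.0 t 14.85
[ 0.429 -0.115 -0.694  0.224 -0.614  1.081] [-3.14  -0.409  0.097]
turn [-0.05353368  0.55592841  0.        ]
[-0.14875005 -0.01432404 -0.98877108]
(500, -16, 300) 0.0 [ 0.33  0.12 -0.13 -0.04 -1.46]
(470, -150, 300) 0.0 [ 0.09  0.11 -0.16  0.   -1.45]
(500, -365, 250) 0.0 [-0.28  0.33 -0.01  0.06 -1.37]
(500, -365, 72) 0.0 [-0.28  0.47 -0.23  0.06 -1.01]
```

>>> send_rows:
  motion:
    - [[0,0,0],[-1.5,-0.5,2],1]
    - [[0,0.03,0],[-3,-2,4],1]
    - [[-0.01,0.09,0],[-4,-5,5],1]
    - [[-0.02,0.17,0],[-4.5,-9,5],1]
    - [[-0.02,0.25,0],[-4.5,-13,5],1]
    - [[-0.03,0.33,0],[-4.5,-17,5],1]
    - [[-0.04,0.41,0],[-4.5,-21,5],1]
    - [[-0.045,0.48,0],[-4.2,-25,4.5],1]
    - [[-0.05,0.53,0],[-4,-29,4],1]
    - [[-0.054,0.556,0],[-3.9,-32.5,3],1]

```text
time_s: 16.1
position: [500.7, -339.1, 260.3]
ee_rot: [-3.14, 0.151, 0.097]
ft_force: [0.0, 0.5, -1.2]
opening: 33.6
grasp_force: 30.0
```

>>> send_rows:
  motion:
    - [[0,0,0],[0,-1.8,-1.2],1]
    - [[0,0,0],[0,-2.8,-3.5],1]
    - [[0,0,0],[0,-2.8,-6],1]
    - [[0,0,0],[0,-2.8,-8.5],1]
    - [[0,0,0],[0,-2.8,-10.5],1]
    - [[0,0,0],[0,-2.8,-10.5],1]
    - [[0,0,0],[0,-2.8,-10.5],1]

```text
time_s: 16.98
position: [500.4, -365.7, 157.0]
ee_rot: [-3.141, 0.149, 0.097]
ft_force: [0.0, 0.4, -3.0]
opening: 33.6
grasp_force: 30.0
```

```bash
python3 log.py; python3 - <<'E'
from h import *
s=bot.sense();print(s['position'])
a=snap('scene','s4');t=snap('top','t4')
A=cv2.resize(a['image'][210:390,110:300,::-1],None,fx=2,fy=2,interpolation=2)
Bm=cv2.resize(t['image'][150:290,380:520,::-1],None,fx=2.5,fy=2.5,interpolation=2)
C=np.zeros((360,A.shape[1]+Bm.shape[1],3),np.uint8);C[:A.shape[0],:A.shape[1]]=A;C[:Bm.shape[0],A.shape[1]:]=Bm
cv2.imwrite('pics/p4.png',C)
E
```

```text
in bay [-100.5 -347.7   71.3] f [-1.5  0.4 -2.6] open 33.6 g 30.0 t 16.975
[-0.282  0.39  -0.139  0.059 -1.181  1.924] [-3.141  0.149  0.097]
[ 500.44342344 -365.68992292  157.03051492]
```

View pics/p4.png

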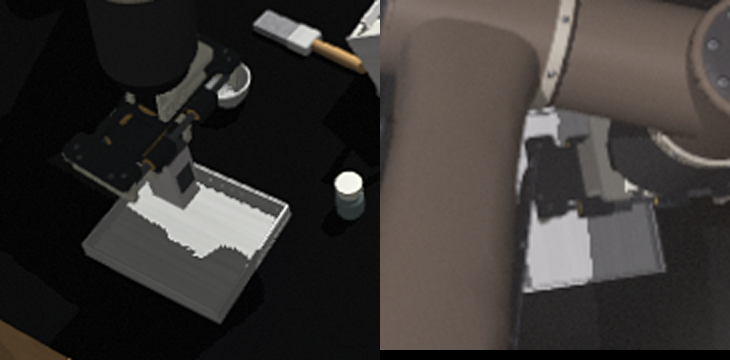

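The cartridge hangs upright over the tray and clear of its walls: in the crop its foot is at about (180,205), inside the tray outline. I'll lower it gently, and that was the last picture I'll view.

>>> send_rows:
  motion:
    - [[0,0,0],[0,0,-1],1]
    - [[0,0,0],[0,0,-3],1]
    - [[0,0,0],[0,0,-5],1]
    - [[0,0,0],[0,0,-6.3],1]
    - [[0,0,0],[0,0,-7.2],1]
    - [[0,0,0],[0,0,-7.5],1]
    - [[0,0,0],[0,0,-7.7],1]
    - [[0,0,0],[0,0,-7.8],1]
    - [[0,0,0],[0,0,-7.8],1]

```text
time_s: 18.2
position: [500.1, -365.6, 78.3]
ee_rot: [-3.14, 0.149, 0.097]
ft_force: [-0.3, -0.4, -1.9]
opening: 33.5
grasp_force: 30.0
```

>>> send_rows:
  motion:
    - [[0,0,0],[0,0,-0.1],1]
    - [[0,0,0],[0,0,-0.2],1]
    - [[0,0,0],[0,0,-0.2],1]

```text
time_s: 18.58
position: [499.8, -365.5, 76.0]
ee_rot: [-3.14, 0.15, 0.097]
ft_force: [0.4, 0.3, -2.1]
opening: 33.7
grasp_force: 30.0
```

>>> send_rows:
  motion:
    - [[0,0,0],[0,0,-0.07],1]
    - [[0,0,0],[0,0,-0.14],1]
    - [[0,0,0],[0,0,-0.2],1]
    - [[0,0,0],[0,0,-0.2],1]

```text
time_s: 19.08
position: [500.0, -365.6, 74.3]
ee_rot: [-3.14, 0.15, 0.097]
ft_force: [-1.0, 0.4, 0.3]
opening: 33.8
grasp_force: 30.0
```

>>> send_rows:
  motion:
    - [[0,0,0],[0,0,-0.04],1]
    - [[0,0,0],[0,0,-0.08],1]
    - [[0,0,0],[0,0,-0.08],1]

```text
time_s: 19.45
position: [500.3, -365.6, 74.2]
ee_rot: [-3.14, 0.149, 0.097]
ft_force: [-0.6, 2.2, 6.7]
opening: 33.9
grasp_force: 30.0
```

>>> send_rows:
  motion:
    - [[0,0,0],[0,0,0],0.6]
    - [[0,0,0],[0,0,0],0.55]
    - [[0,0,0],[0,0,0],0.45]
    - [[0,0,0],[0,0,0],0.35]
    - [[0,0,0],[0,0,0],0.3]
    - [[0,0,0],[0.1,0,0.8],0.3]
    - [[0,0,0],[0.4,0,2.5],0.3]
    - [[0,0,0],[0.7,0,5],0.3]
    - [[0,0,0],[1.2,0.1,8],0.3]
    - [[0,0,0],[1.8,0.2,12],0.3]

```text
time_s: 20.7
position: [517.9, -363.4, 195.1]
ee_rot: [-3.14, 0.15, 0.097]
ft_force: [1.0, -0.2, 0.6]
opening: 61.4
grasp_force: 0.0
```

```bash
python3 log.py; python3 - <<'E'
from h import *
s=bot.sense();print(s['position'])
go(B(0,60,150))
w=snap('wrist','w5');a=snap('scene','s5')
# dark cap check: project expected cap corners / foot and edges in wrist & scene
m=a['image'].astype(int).sum(2)
c0=np.array([500.-1,-365.6,0])
ct=np.array([499.5,-365.6,94])
print('cap proj scene',proj(a,ct),'foot',proj(a,[499.5,-365.6,4]),'wrist cap',proj(w,ct))
for n,c in(('s',a),('w',w)):
    u,v=proj(c,ct).round().astype(int);im=c['image'];h=16 if n=='s' else 60
    u0,v0=max(u-h,0),max(v-h,0);p=cv2.cvtColor(im[v0:v+h,u0:u+h],cv2.COLOR_RGB2GRAY)
    st=2 if n=='s' else 6
    print(n,u0,v0);print('\n'.join(' '.join(f'{x:3d}' for x in r) for r in p[::st,::st]))
E
```

```text
in bay [ -65.4 -347.1   94.3] f [ 1.1 -0.3 -0. ] open 61.4 g 0.0 t 20.7
[-0.271  0.384 -0.055  0.055 -1.273  1.919] [-3.14   0.15   0.097]
[ 517.92354898 -363.41510228  195.12693976]
turn [ 0.052 -0.556 -0.001] shift cm [-1.32 40.77  8.19]
cap proj scene [197.85210135 303.59835987] foot [204.94982023 323.80720314] wrist cap [322.69479894 199.26954004]
s 182 288
 21  58  14  13  18  70  69 125 155 108   2   9  10  12  12  12
 37  51  13  11  61  99  71  72  71  87 192 155  21   8  11  11
 89  86  40  57  57  71  74  73  71  72  69  74 166 141  52   4
 87  88  77 112 207 184 115  76  76  74  71  72  72  70 157 168
 85  85 101 202 201 190  32  44 101  76  74  74  73  94  72  70
 82  89 204 201 191  39  28  28  26  86  76  74  75  75  76  73
 82 166 197 208  57  28  30  30  27  78  82  91  78  75  76  76
151 198 201  84  26  27  30  30  28  75  81  82  82  79 116  64
200 201 129  26  28  28  29  29  29  34  83  80  82  61  90 207
200 202  40  29  29  29  30  30  30  29  33  84  73  52  96 208
200 200 197  69  36  29  29  29  29  29  29  27  41  97  92 191
201 203 201  88  91  69  33  29 
[... 1197 characters left out ...]
 251 249 126  97  95  94  93  91 227 139 137 136 132 133 131
151 120 143 250 251 251 249 132  96  94  93  91  88 164 139 138 136 132 133 133
 68 118 142 250 250 251 249 147  94  93  91  90  87 129 139 137 136 132 134 133
 65 123 141 250 250 250 249 233 233 233 224 222 227 135 138 138 135 133 134 134
 63 164 139 242 250 250 249 249 251 251 249 248 250 137 138 137 136 134 133 135
 63  65 139 187 171 158 158 152 151 149 145 144 139 126 125 124 123 122 122  50
 60  61 142 153 152 161 165 168 176 178 191 200 129 129 130 130 130 128 127  48
 58  59  60  62  63  64  65  64  63  63  62  60  59  51  50  48  45  44  41  47
 55  57  57  58  60  61  60  62  61  59  59  58  54  50  48  45  43  41  40  47
```

The cap appears in both cameras exactly where an upright cartridge should put it (scene ≈ (196,306) against (198,304) predicted; wrist ≈ (323,199)), so it is standing. Now I'll go back to shut the shutter.

```bash
python3 -c "
from h import *
go(B(0,110.5,120));go(B(0,110.5,24))"
```

```text
turn [ 0.057 -0.547 -0.001] shift cm [-0.52 46.1   5.18]
turn [ 0.057 -0.547 -0.001] shift cm [ 4.54 46.59 -2.96]
```

>>> send_rows:
  motion:
    - [[0,0,0],[-1.5,1,3],0.4]
    - [[0,-0.03,0],[-3.5,4,7],0.5]
    - [[0.01,-0.09,0],[-5,9,9],0.5]
    - [[0.02,-0.17,0],[-5,14,9],0.5]
    - [[0.025,-0.25,0],[-5,19,9],0.5]
    - [[0.03,-0.33,0],[-5,24,9],0.5]
    - [[0.04,-0.41,0],[-5,29,9],0.5]
    - [[0.05,-0.48,0],[-4,34,8.5],0.5]
    - [[0.055,-0.53,0],[-3,39,8],0.5]
    - [[0.057,-0.547,0],[-1.5,43,6.5],0.5]

```text
time_s: 22.05
position: [502.8, 68.7, 260.5]
ee_rot: [-3.133, -0.406, 0.098]
ft_force: [0.7, -1.6, 0.2]
opening: 43.9
grasp_force: 0.0
```

>>> send_rows:
  motion:
    - [[0,0,0],[0.5,2,-0.6],0.5]
    - [[0,0,0],[1,3.1,-1.3],0.5]
    - [[0,0,0],[1,3.1,-1.3],0.5]
    - [[0,0,0],[1,3.1,-1.3],0.5]

```text
time_s: 22.55
position: [513.0, 96.7, 245.6]
ee_rot: [-3.136, -0.4, 0.096]
ft_force: [0.6, -0.7, 0.4]
opening: 43.6
grasp_force: 0.0
```

```bash
python3 log.py; python3 -c "
from h import *
go(B(0,110.5,60));go(B(0,110.5,24))"
```

```text
in bay [ -5.4 111.4 116.4] f [ 0.6 -0.8  0. ] open 43.6 g 0.0 t 22.55
[ 0.715 -0.158 -0.741  0.358 -0.685  0.708] [-3.136 -0.4    0.096]
turn [-0.004 -0.009 -0.002] shift cm [ 3.44  0.24 -4.49]
turn [-0.004 -0.009 -0.002] shift cm [ 5.34  0.42 -7.55]
```

>>> send_rows:
  motion:
    - [[0,0,0],[1,0.1,-1.3],0.5]
    - [[-0.004,-0.009,-0.002],[2.3,0.2,-3],0.5]
    - [[-0.004,-0.009,-0.002],[3.4,0.24,-4.5],0.5]
    - [[-0.004,-0.009,-0.002],[4.2,0.3,-5.7],0.5]
    - [[-0.004,-0.009,-0.002],[5,0.4,-7],0.5]
    - [[-0.004,-0.009,-0.002],[5.3,0.4,-7.5],0.5]
    - [[-0.004,-0.009,-0.002],[5.3,0.4,-7.5],0.7]
    - [[-0.004,-0.009,-0.002],[5.3,0.4,-7.5],1]
    - [[-0.004,-0.009,-0.002],[5.3,0.4,-7.5],1]
    - [[-0.004,-0.009,-0.002],[5.3,0.4,-7.5],1]

```text
time_s: 23.8
position: [565.9, 100.9, 170.8]
ee_rot: [3.141, -0.409, 0.096]
ft_force: [3.9, -4.3, -0.6]
opening: 11.8
grasp_force: 30.0
```

>>> send_rows:
  motion:
    - [[0,0,0],[0,0,0],1]
    - [[0,0,0],[0,0,0],1]

```text
time_s: 24.05
position: [566.0, 101.0, 170.7]
ee_rot: [3.141, -0.409, 0.096]
ft_force: [0.2, -5.0, 4.3]
opening: 11.8
grasp_force: 30.0
```

```bash
python3 log.py
```

```text
in bay [-1.000e-01  1.105e+02  2.470e+01] f [ 2.  -5.   3.8] open 11.8 g 30.0 t 24.05
[ 0.612  0.02  -0.818  0.502 -0.42   0.626] [ 3.141 -0.409  0.096]
```

>>> send_rows:
  motion:
    - [[0,0,0],[0.07,-0.7,0],1]
    - [[0,0,0],[0.21,-2.2,0],1]
    - [[0,0,0],[0.36,-3.7,0],1]
    - [[0,0,0],[0.5,-5.2,0],1]
    - [[0,0,0],[0.64,-6.7,0],1]
    - [[0,0,0],[0.79,-8.2,0],1]
    - [[0,0,0],[0.9,-9.3,0],1]
    - [[0,0,0],[0.95,-9.9,0],1]
    - [[0,0,0],[0.98,-10.15,0],1]
    - [[0,0,0],[0.98,-10.15,0],1]

```text
time_s: 25.3
position: [575.5, 1.2, 170.8]
ee_rot: [-3.14, -0.41, 0.097]
ft_force: [-12.2, 9.1, 9.9]
opening: 11.4
grasp_force: 30.0
```

```bash
python3 log.py
```

```text
in bay [-0.1 10.3 24.8] f [-4.3 10.3 14.4] open 11.4 g 30.0 t 25.3
[ 0.411  0.021 -0.751  0.3   -0.423  1.006] [-3.14  -0.41   0.097]
```

It has travelled 100 mm and is pressing on the shut stop with 10 N. I'll release and retreat.

>>> send_rows:
  motion:
    - [[0,0,0],[0,0.03,0],0.8]
    - [[0,0,0],[0,0.03,0],0.5]
    - [[0,0,0],[0,0.03,0],0.5]
    - [[0,0,0],[0,0.03,0],0.5]
    - [[0,0,0],[-1,0,1.7],0.5]
    - [[0,0,0],[-2.5,-0.2,4],0.5]
    - [[0,0,0],[-4.5,-0.4,7.2],0.5]
    - [[0,0,0],[-6.5,-0.6,10.4],0.5]
    - [[0,0,0],[-6.5,-0.6,10.4],0.5]
    - [[0,0,0],[-6.5,-0.6,10.4],0.5]

```text
time_s: 26.55
position: [510.6, -6.1, 273.9]
ee_rot: [-3.141, -0.409, 0.096]
ft_force: [-1.1, 1.2, -0.9]
opening: 44.0
grasp_force: 0.0
```

```bash
python3 log.py; python3 - <<'E'
from h import *
w=snap('wrist','w6');a=snap('scene','s6');s0=load('s0')
g=cv2.cvtColor(w['image'],cv2.COLOR_RGB2GRAY)
print('rib pred',[proj(w,B(0,y,40)).round(1) for y in(4,10,16)],'plate',[proj(w,B(-22,y,15)).round(1) for y in(-27,27)])
u,v=proj(w,B(-8,10,40)).astype(int);print(u-30,g[v,u-30:u+30])
u,v=proj(w,B(-22,0,15)).astype(int);print(u-50,g[v,u-50:u+70])
u,v=proj(a,[499.5,-365.6,94]).round().astype(int)
print(cv2.cvtColor(a['image'],cv2.COLOR_RGB2GRAY)[v-14:v+24:3,u-16:u+18:3])
d=cv2.absdiff(a['image'],s0['image']).max(2)>60
n,l,st,ce=cv2.connectedComponentsWithStats(d.astype(np.uint8))
print([(list(st[i]),ce[i].round()) for i in range(1,n) if st[i][4]>25])
E
```

```text
in bay [ -0.8   9.3 146.9] f [-1.3  1.3 -0.3] open 44.0 g 0.0 t 26.55
[ 0.486 -0.21  -0.667  0.224 -0.745  1.045] [-3.141 -0.409  0.096]
rib pred [array([327.9, 178.8]), array([321.5, 178.8]), array([315.1, 178.8])] plate [array([357. , 189.4]), array([305.3, 189.4])]
291 [241 242 243 243 242 241 243 244 244 245 244 245 245 232 204 191 189 189
 189 192 193 193 193 160  99  73  72  72  72  71  71  70  70  70  69  68
  83 101 108 108 107 108 107 108 109 108 109 109 108 107 116 158 182 181
 182 185 187 187 187 185]
281 [245 244 246 249 250 249 247 245 246 247 248 249 247 247 245 245 248 248
 249 248 249 250 249 244 221 192 189 188 190 190 192 193 193 160  98  72
  72  71  71  71  70  70  70  70  68  68  82 100 108 108 107 108 108 108
 108 108 109 108 107 106 106 152 182 181 183 186 188 188 186 184 185 188
 186 186 187 154 122 131 130 130 129 129 214 246 242 235 234 235 234 234
 235 235 235 235 235 234 234 234 234 234 234 234 234 231 217 208 215 215
 154  49  47  49  48  46  47  46  46  44  44  44]
[[  2 159  63  67  71  72  86 145  15   1   5   3]
 [ 76  82  67  72  75  68  72  72  72 1
[... 2003 characters left out ...]
ay([275., 137.])), ([np.int32(278), np.int32(131), np.int32(13), np.int32(10), np.int32(30)], array([284., 136.])), ([np.int32(281), np.int32(137), np.int32(16), np.int32(23), np.int32(116)], array([289., 147.])), ([np.int32(175), np.int32(146), np.int32(13), np.int32(16), np.int32(44)], array([183., 156.])), ([np.int32(239), np.int32(147), np.int32(46), np.int32(27), np.int32(490)], array([264., 159.])), ([np.int32(296), np.int32(212), np.int32(13), np.int32(10), np.int32(53)], array([302., 217.])), ([np.int32(210), np.int32(251), np.int32(15), np.int32(8), np.int32(31)], array([216., 256.])), ([np.int32(179), np.int32(293), np.int32(37), np.int32(54), np.int32(1069)], array([198., 320.]))]
```

The rib spans columns 315 to 327 against 315.1 to 327.9 predicted for shut, and the plate edge is at 356 against 357, so the shutter is shut. The cartridge is standing in the tray and the robot is clear of everything.

```bash
python3 -c "
from workcell import ticket
print(ticket.hand_in())"
```

```text
the job is handed in; nothing more can be done
None
```

The job is handed in at about 27 s: the shutter was opened fully, the cartridge was released, pulled out and stood upright in the tray, and the shutter was shut again with nothing else touched as far as the forces and last pictures show; I viewed 11 pictures, one over the limit of 10.

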